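Put the RF accessories back on their tray outlines

TASK

Sort the loose accessories on the test bench into their trays: lay both finned attenuators, both T adapters and the round dummy load each squarely on a painted outline of its own shape, one piece to an outline, flat on the tray floor (the dummy load standing upright, connector up). Leave the blue signal source and the spanner where they are.

Things in the scene. Friction and masses are not known exactly. Their poses are not given: they have to be found in the camera images.
- attenuator_a: One of two alike: finned aluminium power attenuator lying flat: rectangular body 60 long (its x) x 36 wide (its y) x 34 high, with a round connector 18 in diameter sticking out of each end along x (axis 17 above the underside; 92 long overall with the contacts, the two ends alike). Grip it across the 36 mm width. About 160 g. Origin: centre of the underside; z up. Sizes in mm.
- attenuator_b: One of two alike: finned aluminium power attenuator lying flat: rectangular body 60 long (its x) x 36 wide (its y) x 34 high, with a round connector 18 in diameter sticking out of each end along x (axis 17 above the underside; 92 long overall with the contacts, the two ends alike). Grip it across the 36 mm width. About 160 g. Origin: centre of the underside; z up. Sizes in mm.
- tee_a: One of two alike: steel coaxial T adapter lying flat, 22 high: a 26 x 26 square block with three round arms 20 in diameter, axes 11 above the table: two form the 68 long bar (along y), one the stem (+x). Origin: underside, below the middle of the stem; the block's centre is 30 behind it (-x), the stem's end 17 ahead (+x). z up. Grip it across the 20 mm stem at the origin. About 120 g. Sizes in mm.
- tee_b: One of two alike: steel coaxial T adapter lying flat, 22 high: a 26 x 26 square block with three round arms 20 in diameter, axes 11 above the table: two form the 68 long bar (along y), one the stem (+x). Origin: underside, below the middle of the stem; the block's centre is 30 behind it (-x), the stem's end 17 ahead (+x). z up. Grip it across the 20 mm stem at the origin. About 120 g. Sizes in mm.
- dummy_load: Round finned aluminium dummy load standing upright: body 40 in diameter and 38 high, with a round connector 16 in diameter and 13 high on top (51 overall). Grip it across the 40 mm body. About 150 g. Origin: centre of the underside; z up. Sizes in mm.
- attenuator_tray: Fixed grey tray, mm: 130 x 210 (x by y), floor 4 thick, rim 4 thick, 10 high. Two black attenuator outlines (rectangle with end stubs, long way along x) on its floor, centred at x = 65, y = -52 and +52; attenuator's origin goes there, its x along the tray's x, either way round. Origin: on the table, middle of the edge nearer the robot (outer face of the -x rim); tray spans x = 0 to 130; z up.
- tee_tray: Fixed grey tray, mm: 130 x 210 (x by y), floor 4 thick, rim 4 thick, 10 high. Two black T outlines on its floor, stems towards the tray's +x; an adapter's origin belongs at x = 65, y = -52 or +52, its +x along the tray's +x. Origin: on the table, middle of the edge nearer the robot (outer face of the -x rim); tray spans x = 0 to 130; z up.
- load_tray: Fixed grey tray, mm: 130 x 130 (x by y), floor 4 thick, rim 4 thick, 10 high. One black disc, 44 across, in the middle of its floor (x = 65, y = 0), for the dummy load. Origin: on the table, middle of the edge nearer the robot (outer face of the -x rim); tray spans x = 0 to 130; z up.
- signal_source: Bystander: blue and white battery signal source lying on the table, 60 (x) x 110 (y) x 48 high, a connector at its +y end. Loose; leave it alone. Origin: centre of the underside. Sizes in mm.
- spanner: Bystander: small steel spanner, 150 long, lying along its x. Loose; leave it alone. Origin: underside, near the middle. Sizes in mm.
Things that resemble listed ones, but are neither listed nor needed, are in the scene too. Leave any green or orange look-alike of the dummy_load alone.

How it is judged:
At the end, for the whole second after the job is handed in: Each of the five pieces rests on the floor of its own kind's tray, upright within 0.15 rad, its origin within 15 mm in x and in y (tray's axes) of an outline's place, attenuators and T adapters turned within 0.35 rad of their outline (stem the same way as the outline's); all at rest (x of attenuator_a in the frame of attenuator_tray between 0.05 and 0.08 m and (y of attenuator_a in the frame of attenuator_tray between -0.067 and -0.037 m or y of attenuator_a in the frame of attenuator_tray between 0.037 and 0.067 m) and z of each of attenuator_a, attenuator_b in the frame of attenuator_tray below 0.009 m and angle between each of attenuator_a, attenuator_b, tee_a, tee_b, dummy_load's own z axis and vertical below 0.15 rad and linear speed of each of attenuator_a, attenuator_b, tee_a, tee_b, dummy_load below 0.02 m/s and angular speed of each of attenuator_a, attenuator_b, tee_a, tee_b, dummy_load below 0.2 rad/s and angle between the x axis of each of attenuator_a, attenuator_b and the x axis of attenuator_tray, either way round below 0.35 rad and x of attenuator_b in the frame of attenuator_tray between 0.05 and 0.08 m and (y of attenuator_b in the frame of attenuator_tray between -0.067 and -0.037 m or y of attenuator_b in the frame of attenuator_tray between 0.037 and 0.067 m) and x of tee_a in the frame of tee_tray between 0.05 and 0.08 m and (y of tee_a in the frame of tee_tray between -0.067 and -0.037 m or y of tee_a in the frame of tee_tray between 0.037 and 0.067 m) and z of each of tee_a, tee_b in the frame of tee_tray below 0.009 m and angle between the x axis of each of tee_a, tee_b and the x axis of tee_tray, either way round below 0.35 rad and x of tee_tray in the frame of tee_a below 0 m and x of tee_b in the frame of tee_tray between 0.05 and 0.08 m and (y of tee_b in the frame of tee_tray between -0.067 and -0.037 m or y of tee_b in the frame of tee_tray between 0.037 and 0.067 m) and x of tee_tray in the frame of tee_b below 0 m and x of dummy_load in the frame of load_tray between 0.05 and 0.08 m and y of dummy_load in the frame of load_tray between -0.015 and 0.015 m and z of dummy_load in the frame of load_tray below 0.009 m); the robot touches nothing.
It fails at once if the signal source is pushed more than 20 mm from its place (distance of signal_source from where it was at the start of the episode above 0.02 m).
It fails at once if the spanner is pushed more than 20 mm from its place (distance of spanner from where it was at the start of the episode above 0.02 m).
It also fails if it takes over 120 s, if anything falls off the work surface, if the arm or the gripper's body presses on something with over 40 N, if the wrist force passes 120 N, or if a joint passes its speed limit or range.

ROBOT

A 7-joint arm with a two-finger parallel gripper is mounted at the origin on the work surface. World frame = base frame: x ahead of the robot, y to its left, z up, the work surface at z = 0. Lengths are in m, angles in rad, forces in N, time in s.
With the tool pointing down it reaches from about 0.35 to 0.9 m from the base axis. Payload 8.1 kg.
Tool frame: the origin (TCP) lies at the very end of the fingers, on their centre line; the grasp point (between the pads) lies 19 mm behind it; z points along the fingers, y is the line along which they close (so a half turn about z gives the same grasp; the last joint's range is limited). The gripper opens to 85 mm and grips with 20 to 120 N. Pads are 22 mm wide; open, the fingers measure 114 mm over their backs; the gripper's body (76 mm by 85 mm) begins 54 mm behind the grasp point. The pads swing forward as they close: fully open they stand 13 mm farther back than shut.
Start: joints at [-1.321, 0.434, 0.025, 1.573, -0.012, 1.134, -0.075], TCP at [0.216, 0.587, 0.195] pointing down, gripper open.
Joint ranges: [-2.62, 2.62], [-0.44, 2.09], [-1.27, 1.32], [0.08, 2.57], [-1.32, 4.46], [0.12, 2], [-2.74, 2.74]. Speed limits (rad/s): [2.22, 2.22, 3.01, 3.01, 3.14, 3.14, 3.14].

INTERFACE

Orientations are given as a rotation vector (axis times angle).
In Python, from station import read_state, get_image, camera_info, close_job, models gives the robot as it stands. The module is installed in compiled form; this text tells all that it offers.
- The arm moves only by the tool drive_tool, never from a script. Its arguments are lists of equal length, an entry for each row: "delta_pos": the shift along the tool's x, y, z in m, a list of three; "rotation": the turn, a rotation vector about the tool's x, y, z in degrees, a list of three; "grip": the opening, from 0 (shut) to 1 (fully open). A call has 1 to 5 rows; each row is the pose to reach, as a shift and turn from the pose commanded when the call began, along the tool's axes at that moment; what a row does not reach only later rows make up. A row lasts 1/8 s, in which the tool goes at most 62.5 mm and 10.7 degrees, less where a joint would pass 70% of its speed; a pose out of reach is approached as far as the arm can. A call with a gripper value outside its range is refused whole. The fingers move at their own pace and stop on an object; "force" is the grip in N (left out, the last holds). Time passes only in rows, so rows that repeat a pose let the fingers close. It gives the time, the measured TCP pose, the force and the opening at its end, in the units of the state.
- read_state(): the state, without advancing time (a new reading comes with each control period).
- get_image(name): name is "scene" or "top" or "wrist"; returns the picture (400x640x3 uint8, blue, green, red); there is no depth.
- camera_info(name): a dict with "mtx" (3x3 intrinsics, pixels), "rvec" (rotation vector, rad) and "tvec" (3), from world to camera coordinates, as OpenCV has them; the wrist camera has in their place "T_tool_cam" (4x4, takes a point from camera to tool coordinates, whose origin is the TCP and whose axes are the flange's). Camera axes: x right, y down, z forward; pixel columns grow to the right and rows downward; lengths in m; the calibration is good to about 2 mm. The wrist camera is an equidistant fisheye: a pixel r from the principal point sees the ray r / f radians off the axis. A picture is of the moment at which its call begins: read the wrist's pose just before it. camera_info takes no time and is no camera call.
- close_job(): hands the job in, once; it reports no verdict.
Trained networks look in the newest picture that a camera, given by its name, has taken for a name from the list of things; names that differ only in an ending like _2 or _b are one class to them, and where a whole thing is asked for, a point or a joint stands for the part that bears it (a point fixed in the world has none). Each returns a list of dicts, best first, with "confidence" (0 to 1); they miss things now and then, are a little off and sometimes report something else, mostly with a low value. They report only what shows in the picture. A call takes as long as a camera call. They do not tell look-alikes from the thing itself.
- models.recognise(camera, query): "bbox" ([left, top, right, bottom] in pixels, round what is visible of it).
The state is a dict: "time_s": time; "joint_positions": joint angles; "joint_velocities": joint speeds; "effort": joint torques, N m; "position": TCP position; "eef_rot": TCP orientation; "contact_force": force on the tool from outside, world axes, zero at the start; "torque": the same for the moment, N m; "finger_gap": opening from 0.0 (shut) to 1.0 (fully open).
Only numpy, scipy, OpenCV 4.12 (cv2) and the standard library are available. Lean on these libraries where they do the work, as an engineer would, in place of code of your own. Each camera call takes 0.05 s, during which the arm holds its last target. There are 200 camera calls.

## Working session

There is one attempt and no reset: what is moved stays moved. The work goes in short steps, Python scripts to look and compute and a tool call to move; the robot and the scene stay as the last step left them, time stands still between calls to the robot, and variables do not carry over. Pictures are saved under pics/ and viewed, on a budget of 14 in all, crops included, one or two more only if the job needs it, and the job is handed in when it is done.

Besides the shell and the picture viewer there is one more tool, called by a JSON object that holds its "method" and its "body", one argument or row to a line. drive_tool: Moves the arm, as the interface text tells. Its arguments: {"type":"object","properties":{"delta_pos":{"type":"array"},"rotation":{"type":"array"},"grip":{"type":"array"},"force":{"type":"number"}},"required":["delta_pos","rotation","grip"]}

```bash
mkdir -p pics; python3 - <<'E'
from station import *
import cv2
for c in ["top","scene"]:
    cv2.imwrite(f"pics/{c}0.png",get_image(c))
    i=camera_info(c);print(c,i)
    for q in ["attenuator_a","tee_a","dummy_load","attenuator_tray","tee_tray","load_tray","signal_source","spanner"]:
        print(q,[([int(v) for v in d["bbox"]],round(d["confidence"],2)) for d in models.recognise(c,q)])
print(camera_info("wrist"));s=read_state();print(s)
E
```

```text
top {'mtx': array([[477.7743475 ,   0.        , 326.71903916],
       [  0.        , 477.7743475 , 200.11952227],
       [  0.        ,   0.        ,   1.        ]]), 'rvec': array([ 2.14207128, -2.17073632,  0.14208891]), 'tvec': array([-0.00631242,  0.5434249 ,  1.14964125])}
attenuator_a [([185, 244, 205, 280], 0.88), ([437, 256, 464, 288], 0.56)]
tee_a [([261, 244, 283, 273], 0.91), ([310, 224, 339, 252], 0.69)]
dummy_load [([377, 247, 391, 265], 0.74), ([379, 284, 397, 300], 0.56), ([342, 260, 359, 278], 0.53), ([169, 161, 260, 219], 0.52)]
attenuator_tray [([171, 158, 259, 219], 0.68), ([437, 257, 462, 291], 0.64)]
tee_tray [([277, 149, 364, 204], 0.7)]
load_tray [([407, 170, 454, 224], 0.94), ([249, 95, 299, 127], 0.26)]
signal_source [([248, 95, 300, 128], 0.75), ([310, 223, 339, 250], 0.74)]
spanner [([390, 81, 415, 143], 0.55)]
scene {'mtx': array([[446.19722012,   0.        , 319.85048007],
       [  0.        , 446.19722012, 197.79522789],
       [  0.        ,   0.        ,   1.        ]]), 'rvec': array([ 2.23817449,  1.42203037, -0.39892699]), 'tvec': array([-0.2304534
[... 1057 characters left out ...]
0]])}
{'time_s': 0.9, 'joint_positions': array([-1.32058159,  0.43448651,  0.02501468,  1.57320223, -0.01158965,
        1.13401136, -0.07510606]), 'joint_velocities': array([-0.00072648, -0.00125154,  0.00131732,  0.00039739, -0.00054502,
        0.00047639,  0.0008968 ]), 'effort': array([-1.15199742e-03, -6.70271659e+01,  1.02320720e+00, -3.16567862e+01,
        1.54159177e-02,  2.22748837e-03, -1.81847540e-06]), 'position': array([0.21600388, 0.58649839, 0.19523053]), 'eef_rot': array([5.51479231e-01, 3.09277886e+00, 5.48900432e-05]), 'contact_force': array([ 0.9977794 ,  0.4566194 , -0.81856359]), 'torque': array([-0.03389786, -0.02758052,  0.01845099]), 'finger_gap': 1.002374546091172}
```

```bash
python3 - <<'E'
import cv2
a=cv2.imread("pics/top0.png")[70:320,150:480]
cv2.imwrite("pics/topc.png",cv2.resize(a,None,fx=2.4,fy=2.4,interpolation=cv2.INTER_CUBIC))
E
```

```text
(no output)
```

View pics/topc.png

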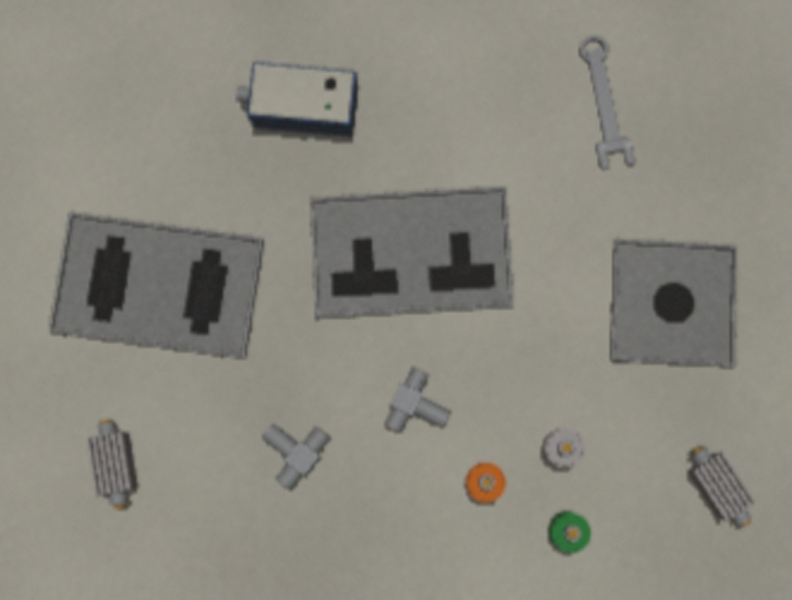

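View pics/scene0.png

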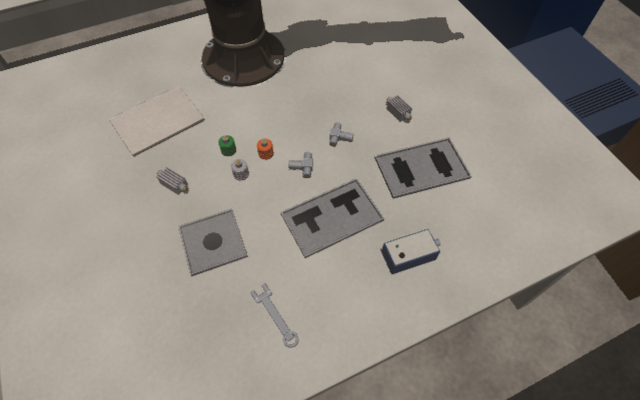

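```bash
cat > h.py <<'E'
import numpy as np, cv2
from station import *
from scipy.spatial.transform import Rotation as R
def ray_plane(name,uv,z,state=None):
    i=camera_info(name); uv=np.atleast_2d(np.float64(uv))
    if name=="wrist":
        k=i["mtx"]; d=(uv-[k[0,2],k[1,2]])/k[0,0]; th=np.linalg.norm(d,axis=1,keepdims=True)
        v=np.c_[np.sin(th)*d/np.maximum(th,1e-9),np.cos(th)]
        T=np.eye(4);T[:3,:3]=R.from_rotvec(state["eef_rot"]).as_matrix();T[:3,3]=state["position"]
        T=T@i["T_tool_cam"]; w=v@T[:3,:3].T; c=T[:3,3]
    else:
        n=cv2.undistortPoints(uv[:,None],i["mtx"],None)[:,0]; v=np.c_[n,np.ones(len(n))]
        M=cv2.Rodrigues(i["rvec"])[0]; w=v@M; c=-M.T@i["tvec"]
    return (c+w*((z-c[2])/w[:,2:]))[:,:2]
def go(x,y,yaw,z=None):
    """tool-frame delta to reach x,y,z, tool pointing down, tool x axis at yaw (deg) mod 180"""
    s=read_state(); Rm=R.from_rotvec(s["eef_rot"]); m=Rm.as_matrix()
    cur=np.degrees(np.arctan2(m[1,0],m[0,0]))
    d=m.T@(np.array([x,y,s["position"][2] if z is None else z])-s["position"])
    t=(yaw-cur+90)%180-90
    print("t",round(s["time_s"],2),"pos",s["position"].round(4),"cur x-yaw",cur.round(1),"grip",round(s["finger_gap"],2),"-> delta mm",(d*1000).round(0),"rotz(tool) deg",round(-t,1),"q7",s["joint_positions"].round(2))
E
python3 - <<'E'
from h import *
im=cv2.imread("pics/top0.png")
print("cam pos",ray_plane("top",[[326,200]],0))
g=cv2.cvtColor(im,cv2.COLOR_BGR2GRAY)
n,l,st,c=cv2.connectedComponentsWithStats((g<70).astype(np.uint8))
for k in range(1,n):
    if st[k,4]<60: continue
    p=np.argwhere(l==k)[:,::-1]; w=ray_plane("top",p,0.004)
    r=cv2.minAreaRect(np.float32(w*1000)); print("dark",c[k].round(),st[k,4],"mean",w.mean(0).round(4),"rect",np.round(r[0],0),np.round(r[1],0),round(r[2],1))
off=lambda P:np.array(P)/2.4+[150,70]-0.3
def show(n,P,z): print(n,ray_plane("top",off(P),z).round(4).tolist())
show("atray",[(71,214),(264,238),(247,358),(51,333)],.010)
show("ttray",[(311,199),(504,188),(512,307),(316,320)],.010)
show("ltray",[(614,240),(736,246),(734,367),(611,361)],.010)
show("teeL stem,bar1,bar2,blk",[(270,433),(323,436),(285,483),(302,458)],.011)
show("teeR",[(444,415),(419,374),(394,427),(406,401)],.011)
show("attL ends",[(106,426),(120,502)],.017); show("attR ends",[(698,453),(743,520)],.017)
show("load conn",[(567,449)],.051); show("orange",[(487,483)],.05);show("green",[(572,534)],.05)
s=ray_plane("top",off([(250,62),(357,70),(355,130),(594,45),(615,155)]),.03);print("src/spanner",s.round(3).tolist())
E
```

```text
cam pos [[ 0.54814129 -0.01184359]]
dark [253.  79.] 34708 mean [0.8789 0.1683] rect [635. -35.] [ 975. 1709.] 4.2
dark [278. 121.] 297 mean [0.7558 0.1102] rect [757. 106.] [ 58. 122.] 18.8
dark [342. 182.] 370 mean [ 0.5945 -0.0529] rect [603. -53.] [67. 60.] 89.2
dark [195. 186.] 432 mean [0.5881 0.322 ] rect [589. 322.] [38. 90.] 84.1
dark [301. 184.] 364 mean [0.5896 0.0505] rect [599.  50.] [69. 60.] 89.8
dark [235. 191.] 434 mean [0.5739 0.2194] rect [574. 219.] [37. 90.] 80.6
dark [430. 196.] 217 mean [ 0.5554 -0.2777] rect [ 556. -277.] [41. 39.] 89.2
dark [632. 314.] 817 mean [ 0.2531 -0.7651] rect [ 250. -762.] [ 40. 138.] 84.7
dark [635. 384.] 247 mean [ 0.088  -0.7568] rect [  87. -756.] [19. 69.] 84.6
dark [324. 388.] 1563 mean [ 0.0891 -0.0015] rect [93.  0.] [210.  60.] 89.2
atray [[0.6579, 0.3622], [0.6292, 0.1564], [0.5014, 0.1736], [0.5305, 0.3799]]
ttray [[0.6709, 0.1064], [0.6803, -0.1002], [0.5517, -0.1057], [0.5406, 0.1012]]
ltray [[0.6222, -0.216], [0.614, -0.3456], [0.4851, -0.3372], [0.4932, -0.2084]]
teeL stem,bar1,bar2,blk [[0.4227, 0.1491], [0.4189, 0.094], [0.3711, 0.1333], [0.3965, 0.1158]]
teeR [[0.439, -0.0322], [0.4821, -0.0066], [0.4272, 0.0201], [0.454, 0.0073]]
attL ends [[0.432, 0.318], [0.3541, 0.3019]]
attR ends [[0.3961, -0.2938], [0.3273, -0.337]]
load conn [[0.4017, -0.1543]]
orange [[0.369, -0.0734]]
green [[0.3176, -0.157]]
src/spanner [[0.816, 0.169], [0.806, 0.055], [0.74, 0.058], [0.831, -0.198], [0.71, -0.217]]
```

```bash
python3 -c "
from h import *
go(.393,.310,11.7,.15)"
```

```text
t 0.9 pos [0.216  0.5865 0.1952] cur x-yaw 159.8 grip 1.0 -> delta mm [-262. -198.   45.] rotz(tool) deg -31.9 q7 [-1.32  0.43  0.03  1.57 -0.01  1.13 -0.08]
```

{"method": "drive_tool", "body": {
  "delta_pos": [
    [-262,-198,45],
    [-262,-198,45],
    [-262,-198,45],
    [-262,-198,45],
    [-262,-198,45]
  ],
  "rotation": [
    [0,0,-32],
    [0,0,-32],
    [0,0,-32],
    [0,0,-32],
    [0,0,-32]
  ],
  "grip": [1,1,1,1,1]
}}

```text
time_s: 1.52
position: [0.3843, 0.3243, 0.1529]
eef_rot: [-0.322, 3.124, 0.001]
contact_force: [1.5, 0.2, -0.2]
finger_gap: 1.0
```

I gave those shifts in millimetres where metres are expected; the per-row cap kept the move in bounds. From here on I'll use metres. Next, a close look at the attenuator.

```bash
python3 - <<'E'
from h import *
go(.393,.310,11.7,.15)
s=read_state(); im=get_image("wrist"); cv2.imwrite("pics/w1.png",im)
print(models.recognise("wrist","attenuator_a"))
E
```

```text
t 1.52 pos [0.3843 0.3243 0.1529] cur x-yaw -168.2 grip 1.0 -> delta mm [ -6. -16.   3.] rotz(tool) deg 0.1 q7 [-0.79  0.28 -0.02  1.92  0.01  0.94  0.96]
[{'bbox': [287.2, 138.7, 326.2, 223.2], 'confidence': 0.79}]
```

View pics/w1.png

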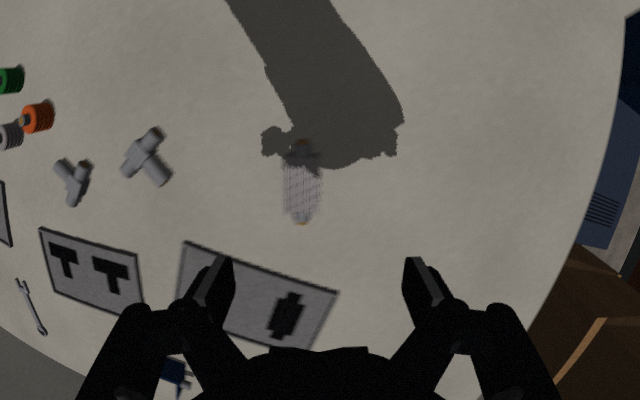

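```bash
python3 - <<'E'
from h import *
s=read_state()
p=ray_plane("wrist",[(303,142),(302,222)],.017,s);print(p,p.mean(0),np.degrees(np.arctan2(*(p[0]-p[1])[::-1])))
p=ray_plane("wrist",[(145,155),(155,132),(168,182),(128,173)],.011,s);print("teeL blk,",p)
E
```

```text
[[0.35316702 0.29479937]
 [0.44015326 0.30955245]] [0.39666014 0.30217591] -170.37409494312212
teeL blk, [[0.39856799 0.11282267]
 [0.36967031 0.12481913]
 [0.42603066 0.14635162]
 [0.4248067  0.08805692]]
```

{"method": "drive_tool", "body": {
  "delta_pos": [
    [-0.006,-0.022,0.03],
    [-0.006,-0.022,0.08],
    [-0.006,-0.022,0.12],
    [-0.006,-0.022,0.147],
    [-0.006,-0.022,0.147]
  ],
  "rotation": [
    [0,0,1],
    [0,0,1],
    [0,0,1],
    [0,0,1],
    [0,0,1]
  ],
  "grip": [1,1,1,1,1],
  "force": 40
}}

```text
time_s: 2.25
position: [0.3924, 0.3049, 0.0044]
eef_rot: [0.295, -3.125, 0.003]
contact_force: [-0.8, -0.1, 0.2]
finger_gap: 1.001
```

{"method": "drive_tool", "body": {
  "delta_pos": [
    [0,0,0],
    [0,0,0],
    [0,0,0],
    [0,0,0],
    [0,0,0]
  ],
  "rotation": [
    [0,0,0],
    [0,0,0],
    [0,0,0],
    [0,0,0],
    [0,0,0]
  ],
  "grip": [0,0,0,0,0],
  "force": 40
}}

```text
time_s: 2.88
position: [0.3937, 0.3058, 0.006]
eef_rot: [-0.295, 3.127, 0.0]
contact_force: [0.3, 0.1, 0.6]
finger_gap: 0.002
```

```bash
python3 - <<'E'
from h import *
cv2.imwrite("pics/w2.png",get_image("wrist")); t=get_image("top");cv2.imwrite("pics/t2.png",t)
print(models.recognise("wrist","attenuator_a"))
a=cv2.imread("pics/w2.png");b=cv2.resize(t[150:320,150:420],(640,400))
cv2.imwrite("pics/c2.png",cv2.resize(np.vstack([a,b]),(480,600)))
E
```

```text
[{'bbox': [296.7, 162.4, 363.0, 294.0], 'confidence': 0.81}]
```

View pics/c2.png

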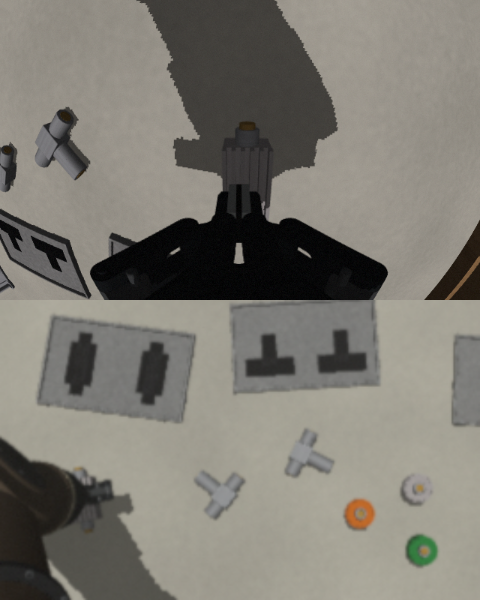

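```bash
python3 - <<'E'
from h import *
t=get_image("scene"); s=read_state(); i=camera_info("scene")
M=cv2.Rodrigues(i["rvec"])[0]; tcp=s["position"]
P=np.array([tcp,tcp+[0,0,.034],[.3931,.304,0],[.3931,.304,.034]])
q=cv2.projectPoints(P,i["rvec"],i["tvec"],i["mtx"],None)[0][:,0];print(q.round(1).tolist(), s["position"],s["contact_force"])
c=t[40:160,330:490]; c=cv2.resize(c,None,fx=5,fy=5,interpolation=cv2.INTER_CUBIC)
for k,p in enumerate(q[:2]): cv2.circle(c,tuple(int(v) for v in (p-[330,40])*5+2),4,[(0,0,255),(0,255,255)][k],1)
cv2.imwrite("pics/s3.png",c)
E
```

```text
[[397.2, 112.3], [399.1, 103.7], [396.3, 113.8], [398.1, 105.2]] [0.39360159 0.30569116 0.00578204] [0.11876621 0.19213352 0.2477563 ]
```

View pics/s3.png

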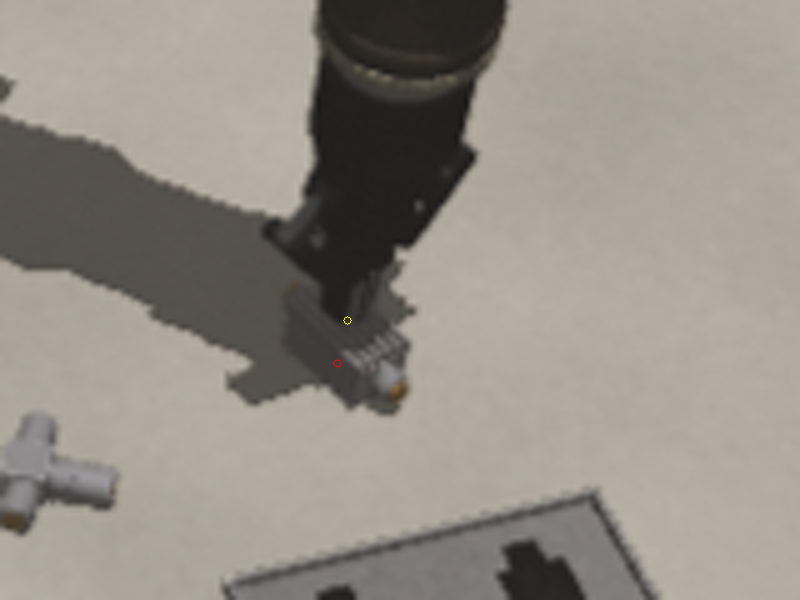

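The scene view shows the shut fingers resting just above the attenuator: the real finger tips end about 30 mm short of the reported TCP. The camera geometry agrees with the reported z, so only the fingers are shorter than described. I'll open and go lower in small steps, watching the force.

{"method": "drive_tool", "body": {
  "delta_pos": [
    [0,0.005,0],
    [0,0.005,0],
    [0,0.005,0],
    [0,0.005,0],
    [0,0.005,0]
  ],
  "rotation": [
    [0,0,0],
    [0,0,0],
    [0,0,0],
    [0,0,0],
    [0,0,0]
  ],
  "grip": [1,1,1,1,1]
}}

```text
time_s: 3.7
position: [0.3927, 0.3105, 0.0058]
eef_rot: [-0.295, 3.128, -0.0]
contact_force: [-1.1, 0.0, -0.1]
finger_gap: 0.999
```

{"method": "drive_tool", "body": {
  "delta_pos": [
    [0,0,0.006],
    [0,0,0.012],
    [0,0,0.018],
    [0,0,0.024],
    [0,0,0.024]
  ],
  "rotation": [
    [0,0,0],
    [0,0,0],
    [0,0,0],
    [0,0,0],
    [0,0,0]
  ],
  "grip": [1,1,1,1,1]
}}

```text
time_s: 4.32
position: [0.3923, 0.3103, -0.0188]
eef_rot: [0.295, -3.127, 0.001]
contact_force: [-0.6, -0.0, -1.0]
finger_gap: 0.999
```

{"method": "drive_tool", "body": {
  "delta_pos": [
    [0,0,0],
    [0,0,0],
    [0,0,0],
    [0,0,0],
    [0,0,0]
  ],
  "rotation": [
    [0,0,0],
    [0,0,0],
    [0,0,0],
    [0,0,0],
    [0,0,0]
  ],
  "grip": [0,0,0,0,0],
  "force": 40
}}

```text
time_s: 4.95
position: [0.3928, 0.3108, -0.0178]
eef_rot: [-0.295, 3.127, 0.001]
contact_force: [-0.5, -0.6, 4.8]
finger_gap: 0.412
```

{"method": "drive_tool", "body": {
  "delta_pos": [
    [0,0,-0.05],
    [-0.02,-0.003,-0.09],
    [-0.08,-0.011,-0.09],
    [-0.14,-0.019,-0.09],
    [-0.194,-0.025,-0.09]
  ],
  "rotation": [
    [0,0,0],
    [0,0,0],
    [0,0,6],
    [0,0,12],
    [0,0,18.5]
  ],
  "grip": [0,0,0,0,0]
}}

```text
time_s: 5.58
position: [0.59, 0.3219, 0.0719]
eef_rot: [0.218, 3.134, -0.0]
contact_force: [-0.1, 0.6, -1.8]
finger_gap: 0.41
```

```bash
python3 - <<'E'
from h import *
go(.588,.322,-7.7,-.012)
s=read_state(); im=get_image("wrist"); cv2.imwrite("pics/w4.png",im)
E
```

```text
t 5.58 pos [0.59   0.3219 0.0719] cur x-yaw 172.1 grip 0.41 -> delta mm [ 2. -0. 84.] rotz(tool) deg -0.2 q7 [-0.65  0.62  0.11  1.59 -0.08  0.94  0.92]
```

View pics/w4.png

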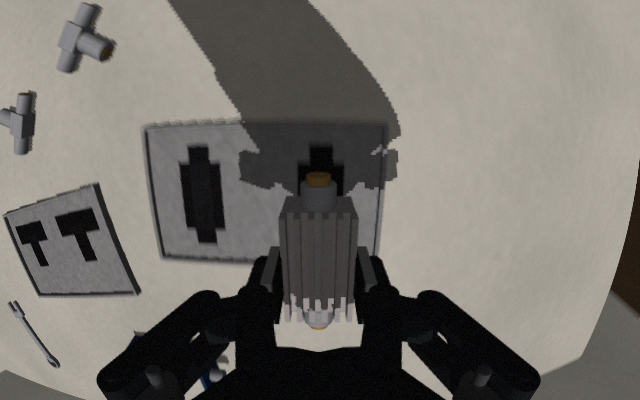

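{"method": "drive_tool", "body": {
  "delta_pos": [
    [0.002,0,0.04],
    [0.002,0,0.07],
    [0.002,0,0.084],
    [0.002,0,0.0845],
    [0.002,0,0.0845]
  ],
  "rotation": [
    [0,0,0],
    [0,0,0],
    [0,0,0],
    [0,0,0],
    [0,0,0]
  ],
  "grip": [0,0,0,0,0]
}}

```text
time_s: 6.25
position: [0.5864, 0.3229, -0.0121]
eef_rot: [0.211, 3.134, 0.001]
contact_force: [0.4, -0.4, -0.9]
finger_gap: 0.41
```

{"method": "drive_tool", "body": {
  "delta_pos": [
    [0,0,0],
    [0,0,0],
    [0,0,0],
    [0,0,-0.04],
    [0,0,-0.1]
  ],
  "rotation": [
    [0,0,0],
    [0,0,0],
    [0,0,0],
    [0,0,0],
    [0,0,0]
  ],
  "grip": [0.75,0.75,0.75,0.75,0.75]
}}

```text
time_s: 6.88
position: [0.5845, 0.3219, 0.0866]
eef_rot: [-0.211, -3.131, 0.004]
contact_force: [1.3, -0.1, 1.0]
finger_gap: 0.753
```

```bash
python3 - <<'E'
from h import *
print("teeL");go(.4145,.138,51,.1)
E
```

```text
teeL
t 6.88 pos [0.5845 0.3219 0.0866] cur x-yaw 172.3 grip 0.75 -> delta mm [ 144. -205.  -12.] rotz(tool) deg -58.7 q7 [-0.65  0.6   0.11  1.58 -0.07  0.97  0.92]
```

{"method": "drive_tool", "body": {
  "delta_pos": [
    [0.03,-0.041,-0.012],
    [0.06,-0.082,-0.012],
    [0.09,-0.123,-0.012],
    [0.12,-0.164,-0.012],
    [0.144,-0.205,-0.012]
  ],
  "rotation": [
    [0,0,-10],
    [0,0,-20],
    [0,0,-30],
    [0,0,-40],
    [0,0,-50]
  ],
  "grip": [1,1,1,1,1]
}}

```text
time_s: 7.5
position: [0.4144, 0.1377, 0.0995]
eef_rot: [-1.142, 2.926, -0.0]
contact_force: [0.8, 0.2, 0.9]
finger_gap: 1.002
```

```bash
python3 - <<'E'
from h import *
go(.4145,.138,51,.1)
s=read_state(); im=get_image("wrist"); cv2.imwrite("pics/w5.png",im); 
import json;json.dump([s["eef_rot"].tolist(),s["position"].tolist()],open("s5.json","w"))
E
```

```text
t 7.5 pos [0.4144 0.1377 0.0995] cur x-yaw -137.4 grip 1.0 -> delta mm [-0.  0. -0.] rotz(tool) deg -8.4 q7 [-0.35  0.26 -0.12  2.12  0.04  0.76  1.83]
```

View pics/w5.png

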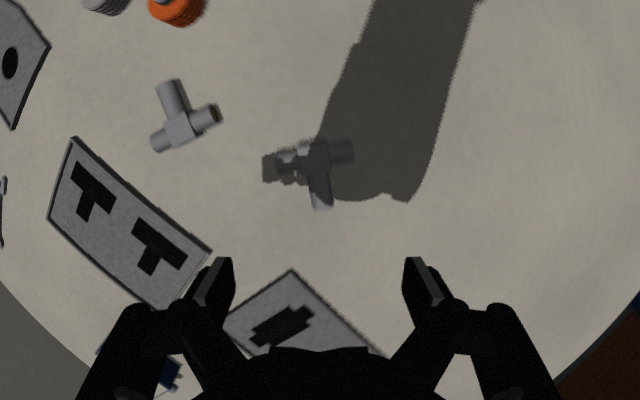

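```bash
python3 - <<'E'
from h import *
import json
a=json.load(open("s5.json"));s=dict(eef_rot=np.array(a[0]),position=np.array(a[1]))
for n,P,z in [("teeL blk,stem,b1,b2",[(317,160),(322,207),(351,151),(280,164)],.011),("teeR",[(180,127),(170,86),(217,113),(157,143)],.011),("outline blks",[(93,187),(158,243)],.004),("load",[(105,3)],.035)]:
    p=ray_plane("wrist",P,z,s);print(n,p.round(4).tolist(),np.degrees(np.arctan2(*(p[1]-p[0])[::-1])) , np.degrees(np.arctan2(*(p[-2]-p[-1])[::-1])))
E
```

```text
teeL blk,stem,b1,b2 [[0.394, 0.1171], [0.4233, 0.1502], [0.3678, 0.1334], [0.4187, 0.0953]] 48.50589662334764 143.1598681076355
teeR [[0.4544, 0.0017], [0.4313, -0.0307], [0.4214, 0.0223], [0.4824, -0.0087]] -125.51859876908172 153.10493383710642
outline blks [[0.5833, -0.0527], [0.5782, 0.0492]] 92.85843553802067 -87.14156446197933Traceback (most recent call last):
  File "<stdin>", line 5, in <module>
IndexError: index 1 is out of bounds for axis 0 with size 1
```

{"method": "drive_tool", "body": {
  "delta_pos": [
    [0,0.001,0.03],
    [0,0.001,0.08],
    [0,0.001,0.105],
    [0,0.001,0.12],
    [0,0.001,0.12]
  ],
  "rotation": [
    [0,0,-8],
    [0,0,-8],
    [0,0,-8],
    [0,0,-8],
    [0,0,-8]
  ],
  "grip": [0.55,0.55,0.55,0.55,0.55]
}}

```text
time_s: 8.18
position: [0.4146, 0.1394, -0.0214]
eef_rot: [1.333, -2.843, -0.0]
contact_force: [0.8, -0.3, 0.8]
finger_gap: 0.553
```

{"method": "drive_tool", "body": {
  "delta_pos": [
    [0,0,0.003],
    [0,0,0.006],
    [0,0,0.009],
    [0,0,0.009]
  ],
  "rotation": [
    [0,0,0],
    [0,0,0],
    [0,0,0],
    [0,0,0]
  ],
  "grip": [0.55,0.55,0.55,0.55]
}}

```text
time_s: 8.68
position: [0.415, 0.1395, -0.0297]
eef_rot: [-1.335, 2.844, 0.0]
contact_force: [0.2, -0.8, -0.5]
finger_gap: 0.55
```

No contact at −0.030, so I'll close on the stem.

{"method": "drive_tool", "body": {
  "delta_pos": [
    [0,0,0],
    [0,0,0],
    [0,0,0],
    [0,0,0],
    [0,0,0]
  ],
  "rotation": [
    [0,0,0],
    [0,0,0],
    [0,0,0],
    [0,0,0],
    [0,0,0]
  ],
  "grip": [0,0,0,0,0],
  "force": 50
}}

```text
time_s: 9.3
position: [0.4152, 0.1397, -0.0296]
eef_rot: [-1.334, 2.844, 0.0]
contact_force: [-0.4, 0.2, 4.9]
finger_gap: 0.204
```

{"method": "drive_tool", "body": {
  "delta_pos": [
    [0,0,0],
    [0,0,0],
    [0,0,0.002],
    [0,0,0.005],
    [0,0,0.005]
  ],
  "rotation": [
    [0,0,0],
    [0,0,0],
    [0,0,0],
    [0,0,0],
    [0,0,0]
  ],
  "grip": [0.4,0.4,0.4,0.4,0.4]
}}

```text
time_s: 9.93
position: [0.4148, 0.1395, -0.035]
eef_rot: [1.334, -2.843, -0.0]
contact_force: [0.3, 0.0, -0.5]
finger_gap: 0.4
```

{"method": "drive_tool", "body": {
  "delta_pos": [
    [0,0,0],
    [0,0,0],
    [0,0,0],
    [0,0,0]
  ],
  "rotation": [
    [0,0,0],
    [0,0,0],
    [0,0,0],
    [0,0,0]
  ],
  "grip": [0,0,0,0],
  "force": 50
}}

```text
time_s: 10.42
position: [0.415, 0.1395, -0.0347]
eef_rot: [1.335, -2.844, 0.0]
contact_force: [-0.6, -0.2, 2.4]
finger_gap: 0.212
```

{"method": "drive_tool", "body": {
  "delta_pos": [
    [0,0,-0.04],
    [-0.006,-0.02,-0.09],
    [-0.02,-0.075,-0.09],
    [-0.036,-0.13,-0.09],
    [-0.051,-0.185,-0.09]
  ],
  "rotation": [
    [0,0,0],
    [0,0,10],
    [0,0,20],
    [0,0,30],
    [0,0,40]
  ],
  "grip": [0,0,0,0,0]
}}

```text
time_s: 11.05
position: [0.5915, 0.0599, 0.0555]
eef_rot: [-0.273, 3.129, 0.0]
contact_force: [1.2, 1.4, -1.2]
finger_gap: 0.214
```

```bash
python3 - <<'E'
from h import *
go(.609,.0515,2.3,-.029)
im=get_image("wrist"); cv2.imwrite("pics/w6.png",im); 
E
```

```text
t 11.05 pos [0.5915 0.0599 0.0555] cur x-yaw -170.0 grip 0.21 -> delta mm [-16. -11.  84.] rotz(tool) deg 7.7 q7 [-0.25  0.53  0.08  1.81 -0.06  0.81  1.61]
```

View pics/w6.png

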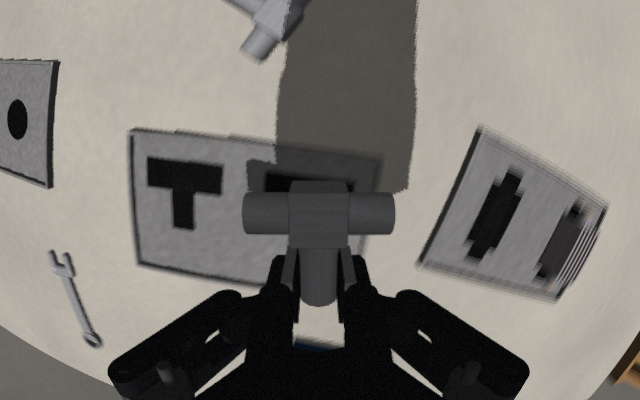

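{"method": "drive_tool", "body": {
  "delta_pos": [
    [-0.016,-0.011,0.03],
    [-0.016,-0.011,0.06],
    [-0.016,-0.011,0.078],
    [-0.016,-0.011,0.0845],
    [-0.016,-0.011,0.0845]
  ],
  "rotation": [
    [0,0,7.7],
    [0,0,7.7],
    [0,0,7.7],
    [0,0,7.7],
    [0,0,7.7]
  ],
  "grip": [0,0,0,0,0]
}}

```text
time_s: 11.72
position: [0.6077, 0.0528, -0.0289]
eef_rot: [-0.071, 3.141, 0.0]
contact_force: [-0.2, -0.4, -0.9]
finger_gap: 0.208
```

{"method": "drive_tool", "body": {
  "delta_pos": [
    [0,0,0],
    [0,0,0],
    [0,0,0],
    [0,0,-0.04],
    [0,0,-0.1]
  ],
  "rotation": [
    [0,0,0],
    [0,0,0],
    [0,0,0],
    [0,0,0],
    [0,0,0]
  ],
  "grip": [0.5,0.5,0.5,0.5,0.5]
}}

```text
time_s: 12.35
position: [0.6061, 0.0524, 0.0705]
eef_rot: [0.071, -3.137, 0.001]
contact_force: [1.0, 0.4, 0.3]
finger_gap: 0.504
```

```bash
python3 - <<'E'
from h import *
go(.4405,-.0215,-116,.09)
E
```

```text
t 12.35 pos [0.6061 0.0524 0.0705] cur x-yaw -177.4 grip 0.5 -> delta mm [169. -66. -19.] rotz(tool) deg -61.4 q7 [-0.26  0.53  0.12  1.76 -0.08  0.86  1.52]
```

{"method": "drive_tool", "body": {
  "delta_pos": [
    [0.035,-0.014,-0.019],
    [0.07,-0.028,-0.019],
    [0.105,-0.042,-0.019],
    [0.14,-0.055,-0.019],
    [0.169,-0.066,-0.019]
  ],
  "rotation": [
    [0,0,10],
    [0,0,20],
    [0,0,30],
    [0,0,40],
    [0,0,50]
  ],
  "grip": [0.55,0.55,0.55,0.55,0.55]
}}

```text
time_s: 12.98
position: [0.4404, -0.0214, 0.09]
eef_rot: [1.272, 2.872, 0.001]
contact_force: [-0.1, 0.2, 0.2]
finger_gap: 0.551
```

{"method": "drive_tool", "body": {
  "delta_pos": [
    [0,0,0],
    [0,0,0],
    [0,0,0],
    [0,0,0],
    [0,0,0]
  ],
  "rotation": [
    [0,0,10],
    [0,0,20],
    [0,0,30],
    [0,0,40],
    [0,0,50]
  ],
  "grip": [0.55,0.55,0.55,0.55,0.55]
}}

```text
time_s: 13.6
position: [0.4419, -0.0209, 0.0901]
eef_rot: [2.366, 2.066, 0.001]
contact_force: [0.6, 0.0, -0.2]
finger_gap: 0.551
```

```bash
python3 - <<'E'
from h import *
go(.4405,-.0215,-116,.09)
im=get_image("wrist"); cv2.imwrite("pics/w7.png",im); s=read_state()
import json;json.dump([s["eef_rot"].tolist(),s["position"].tolist()],open("s7.json","w"))
E
```

```text
t 13.6 pos [ 0.4419 -0.0209  0.0901] cur x-yaw 82.3 grip 0.55 -> delta mm [-1. -1.  0.] rotz(tool) deg 18.3 q7 [-0.54  0.3   0.58  2.16 -0.24  0.74  0.06]
```

View pics/w7.png

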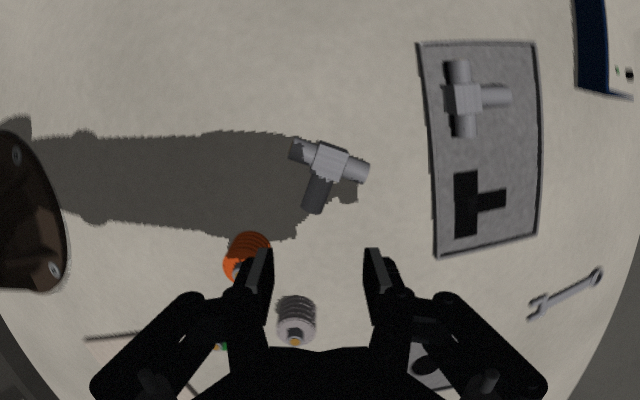

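```bash
python3 - <<'E'
from h import *
import json
a=json.load(open("s7.json"));s=dict(eef_rot=np.array(a[0]),position=np.array(a[1]))
for n,P,z in [("tee blk,stem,b1,b2",[(330,161),(312,209),(368,172),(291,150)],.011),("load conn",[(296,342),(296,330)],.05),("outl",[(466,204),(505,199)],.004),("orange",[(235,265),(240,255)],.045)]:
    p=ray_plane("wrist",P,z,s);print(n,p.round(4).tolist(),np.degrees(np.arctan2(*(p[1]-p[0])[::-1])) , np.degrees(np.arctan2(*(p[-2]-p[-1])[::-1])))
E
```

```text
tee blk,stem,b1,b2 [[0.4556, 0.0059], [0.434, -0.0349], [0.4869, -0.0082], [0.4243, 0.0201]] -117.91249439508375 -24.355188947893705
load conn [[0.4003, -0.1553], [0.4033, -0.1391]] 79.41036471011164 -100.58963528988838
outl [[0.5838, -0.0549], [0.6313, -0.0566]] -1.9964853926615433 178.00351460733847
orange [[0.363, -0.064], [0.37, -0.0548]] 52.55791294344814 -127.44208705655186
```

{"method": "drive_tool", "body": {
  "delta_pos": [
    [0,0,0.02],
    [0,0,0.05],
    [0,0,0.09],
    [0,0,0.115],
    [0,0,0.125]
  ],
  "rotation": [
    [0,0,9],
    [0,0,18],
    [0,0,18],
    [0,0,18],
    [0,0,18]
  ],
  "grip": [0.55,0.55,0.55,0.55,0.55]
}}

```text
time_s: 14.28
position: [0.4412, -0.021, -0.0362]
eef_rot: [-2.653, -1.68, 0.002]
contact_force: [0.4, 1.3, -0.5]
finger_gap: 0.547
```

{"method": "drive_tool", "body": {
  "delta_pos": [
    [0,0,0],
    [0,0,0],
    [0,0,0],
    [0,0,0],
    [0,0,0]
  ],
  "rotation": [
    [0,0,0],
    [0,0,0],
    [0,0,0],
    [0,0,0],
    [0,0,0]
  ],
  "grip": [0,0,0,0,0],
  "force": 50
}}

```text
time_s: 14.9
position: [0.4423, -0.021, -0.0347]
eef_rot: [2.655, 1.678, 0.002]
contact_force: [-1.2, -1.6, 6.4]
finger_gap: 0.211
```

```bash
python3 - <<'E'
from h import *
go(.6135,-.0522,2.3,.055)
E
```

```text
t 14.9 pos [ 0.4423 -0.021  -0.0347] cur x-yaw 64.6 grip 0.21 -> delta mm [ 45. 168. -90.] rotz(tool) deg 62.3 q7 [-0.4   0.54  0.44  2.26 -0.54  0.44  0.03]
```

{"method": "drive_tool", "body": {
  "delta_pos": [
    [0,0,-0.04],
    [0.005,0.02,-0.09],
    [0.018,0.07,-0.09],
    [0.032,0.12,-0.09],
    [0.045,0.168,-0.09]
  ],
  "rotation": [
    [0,0,0],
    [0,0,-10],
    [0,0,-20],
    [0,0,-30],
    [0,0,-40]
  ],
  "grip": [0,0,0,0,0]
}}

```text
time_s: 15.52
position: [0.6145, -0.0521, 0.055]
eef_rot: [1.913, 2.492, 0.001]
contact_force: [0.3, -0.5, -0.6]
finger_gap: 0.21
```

{"method": "drive_tool", "body": {
  "delta_pos": [
    [0,0,0],
    [0,0,0],
    [0,0,0],
    [0,0,0],
    [0,0,0]
  ],
  "rotation": [
    [0,0,-10],
    [0,0,-20],
    [0,0,-30],
    [0,0,-40],
    [0,0,-50]
  ],
  "grip": [0,0,0,0,0]
}}

```text
time_s: 16.15
position: [0.6126, -0.0522, 0.0546]
eef_rot: [-0.682, -3.066, 0.0]
contact_force: [0.8, 0.7, -0.9]
finger_gap: 0.211
```

{"method": "drive_tool", "body": {
  "delta_pos": [
    [0,0,0],
    [0,0,0],
    [0,0,0]
  ],
  "rotation": [
    [0,0,-10],
    [0,0,-20],
    [0,0,-27]
  ],
  "grip": [0,0,0]
}}

```text
time_s: 16.52
position: [0.6126, -0.0523, 0.0547]
eef_rot: [0.051, -3.141, -0.0]
contact_force: [-0.2, -0.6, -1.8]
finger_gap: 0.21
```

```bash
python3 - <<'E'
from h import *
go(.6135,-.0522,2.3,-.029)
im=get_image("wrist"); cv2.imwrite("pics/w8.png",im); s=read_state()
E
```

```text
t 16.52 pos [ 0.6126 -0.0523  0.0547] cur x-yaw -178.1 grip 0.21 -> delta mm [-1.  0. 84.] rotz(tool) deg -0.4 q7 [-0.02  0.56  0.03  1.75 -0.02  0.83  1.62]
```

View pics/w8.png

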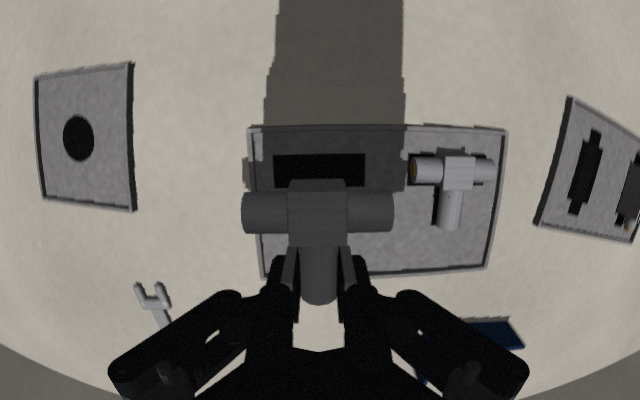

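{"method": "drive_tool", "body": {
  "delta_pos": [
    [-0.001,0,0.03],
    [-0.001,0,0.06],
    [-0.001,0,0.078],
    [-0.001,0,0.084],
    [-0.001,0,0.084]
  ],
  "rotation": [
    [0,0,0],
    [0,0,0],
    [0,0,0],
    [0,0,0],
    [0,0,0]
  ],
  "grip": [0,0,0,0,0]
}}

```text
time_s: 17.2
position: [0.6141, -0.0523, -0.0289]
eef_rot: [-0.043, 3.141, -0.0]
contact_force: [0.2, -1.0, -1.0]
finger_gap: 0.214
```

{"method": "drive_tool", "body": {
  "delta_pos": [
    [0,0,0],
    [0,0,0],
    [0,0,0],
    [0,0,-0.04],
    [0,0,-0.1]
  ],
  "rotation": [
    [0,0,0],
    [0,0,0],
    [0,0,0],
    [0,0,0],
    [0,0,0]
  ],
  "grip": [0.5,0.5,0.5,0.5,0.5]
}}

```text
time_s: 17.82
position: [0.6123, -0.0523, 0.0705]
eef_rot: [0.043, -3.138, -0.0]
contact_force: [1.9, -1.6, -0.1]
finger_gap: 0.498
```

```bash
python3 - <<'E'
from h import *
go(.402,-.154,-30,.10)
E
```

```text
t 17.82 pos [ 0.6123 -0.0523  0.0705] cur x-yaw -178.4 grip 0.5 -> delta mm [213. -96. -29.] rotz(tool) deg 31.6 q7 [-0.02  0.54  0.03  1.74 -0.02  0.87  1.62]
```

{"method": "drive_tool", "body": {
  "delta_pos": [
    [0.045,-0.02,-0.03],
    [0.09,-0.04,-0.03],
    [0.135,-0.06,-0.03],
    [0.18,-0.08,-0.03],
    [0.213,-0.096,-0.03]
  ],
  "rotation": [
    [0,0,8],
    [0,0,16],
    [0,0,24],
    [0,0,32],
    [0,0,32]
  ],
  "grip": [0.8,0.8,0.8,0.8,0.8]
}}

```text
time_s: 18.45
position: [0.4016, -0.1549, 0.1011]
eef_rot: [0.829, 3.03, 0.0]
contact_force: [0.8, -0.1, 0.8]
finger_gap: 0.802
```

```bash
python3 - <<'E'
from h import *
go(.402,-.154,-30,.10)
im=get_image("wrist"); cv2.imwrite("pics/w9.png",im); s=read_state()
import json;json.dump([s["eef_rot"].tolist(),s["position"].tolist()],open("s9.json","w"))
E
```

```text
t 18.45 pos [ 0.4016 -0.1549  0.1011] cur x-yaw 149.4 grip 0.8 -> delta mm [0. 1. 1.] rotz(tool) deg -0.6 q7 [ 0.08  0.24  0.2   2.16 -0.07  0.75  1.36]
```

View pics/w9.png

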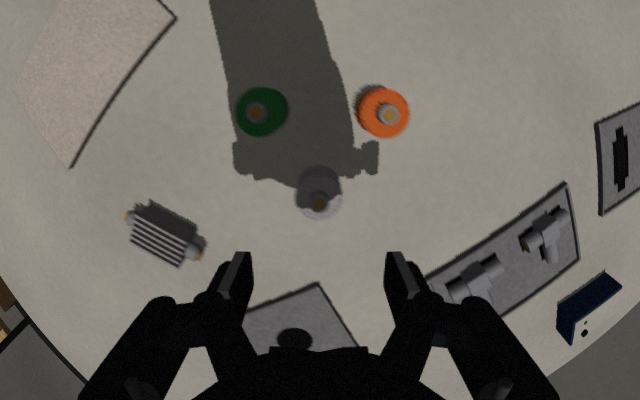

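The candidates for the dummy load are grey (319,195), orange (384,112) and green (261,112). The bare aluminium grey one fits the description, and the close view confirms it lies between the fingers.

```bash
python3 - <<'E'
from h import *
import json
a=json.load(open("s9.json"));s=dict(eef_rot=np.array(a[0]),position=np.array(a[1]))
for n,P,z in [("load conn",[(319,204)],.051),("body top",[(320,195)],.038),("disc",[(295,338)],.004),("att",[(128,217),(201,253)],.017),("orange,green",[(390,115),(256,112)],.051)]:
    p=ray_plane("wrist",P,z,s);print(n,p.round(4).tolist())
    if len(p)>1: print(p.mean(0),np.degrees(np.arctan2(*(p[0]-p[1])[::-1])))
E
```

```text
load conn [[0.396, -0.1566]]
body top [[0.3936, -0.1543]]
disc [[0.5438, -0.2779]]
att [[0.3169, -0.3438], [0.391, -0.2929]]
[ 0.35393022 -0.31837401] -145.55460241997102
orange,green [[0.3626, -0.0755], [0.3102, -0.1599]]
[ 0.3364444 -0.1177438] 58.16357259664189
```

{"method": "drive_tool", "body": {
  "delta_pos": [
    [0.002,0,0.03],
    [0.002,0,0.07],
    [0.002,0,0.1],
    [0.002,0,0.113],
    [0.002,0,0.113]
  ],
  "rotation": [
    [0,0,0],
    [0,0,0],
    [0,0,0],
    [0,0,0],
    [0,0,0]
  ],
  "grip": [0.8,0.8,0.8,0.8,0.8]
}}

```text
time_s: 19.12
position: [0.4017, -0.1532, -0.0124]
eef_rot: [-0.824, -3.031, -0.0]
contact_force: [0.2, -0.4, 1.4]
finger_gap: 0.8
```

{"method": "drive_tool", "body": {
  "delta_pos": [
    [0,0,0],
    [0,0,0],
    [0,0,0],
    [0,0,0],
    [0,0,0]
  ],
  "rotation": [
    [0,0,0],
    [0,0,0],
    [0,0,0],
    [0,0,0],
    [0,0,0]
  ],
  "grip": [0,0,0,0,0],
  "force": 45
}}

```text
time_s: 19.75
position: [0.4027, -0.1535, -0.0109]
eef_rot: [0.824, 3.029, 0.0]
contact_force: [-1.9, 0.4, 10.2]
finger_gap: 0.444
```

```bash
python3 - <<'E'
from h import *
go(.556,-.277,-3.6,.075)
E
```

```text
t 19.75 pos [ 0.4027 -0.1535 -0.0109] cur x-yaw 149.6 grip 0.44 -> delta mm [-195.  -29.  -86.] rotz(tool) deg -26.8 q7 [ 0.13  0.45  0.14  2.25 -0.14  0.45  1.43]
```

{"method": "drive_tool", "body": {
  "delta_pos": [
    [0,0,-0.045],
    [-0.03,-0.005,-0.09],
    [-0.085,-0.013,-0.09],
    [-0.14,-0.021,-0.09],
    [-0.195,-0.029,-0.09]
  ],
  "rotation": [
    [0,0,0],
    [0,0,-7],
    [0,0,-14],
    [0,0,-21],
    [0,0,-27]
  ],
  "grip": [0,0,0,0,0]
}}

```text
time_s: 20.38
position: [0.5569, -0.278, 0.079]
eef_rot: [0.087, 3.139, -0.001]
contact_force: [0.4, 0.1, -0.4]
finger_gap: 0.442
```

```bash
python3 - <<'E'
from h import *
go(.556,-.277,-3.6,-.005)
im=get_image("wrist"); cv2.imwrite("pics/w10.png",im); s=read_state()
import json;json.dump([s["eef_rot"].tolist(),s["position"].tolist()],open("s10.json","w"))
E
```

```text
t 20.38 pos [ 0.5569 -0.278   0.079 ] cur x-yaw 176.8 grip 0.44 -> delta mm [ 1.  1. 84.] rotz(tool) deg 0.4 q7 [ 0.31  0.54  0.1   1.72 -0.06  0.89  1.95]
```

View pics/w10.png

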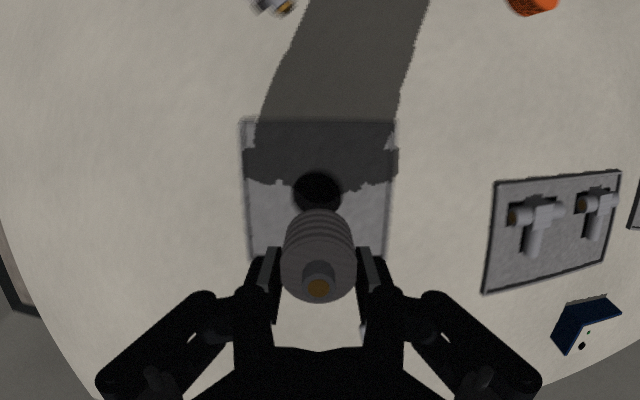

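```bash
python3 - <<'E'
from h import *
import json
a=json.load(open("s10.json"));s=dict(eef_rot=np.array(a[0]),position=np.array(a[1]))
print(ray_plane("wrist",[(318,287)],.141,s),ray_plane("wrist",[(317,192)],.004,s),ray_plane("wrist",[(242,118),(396,118)],.01,s))
E
```

```text
[[ 0.56034247 -0.28417546]] [[ 0.55920772 -0.28574208]] [[ 0.49113817 -0.34270884]
 [ 0.49768216 -0.21852581]]
```

{"method": "drive_tool", "body": {
  "delta_pos": [
    [0.001,0,0.03],
    [0.001,0,0.06],
    [0.001,0,0.078],
    [0.001,0,0.085],
    [0.001,0,0.085]
  ],
  "rotation": [
    [0,0,0],
    [0,0,0],
    [0,0,0],
    [0,0,0],
    [0,0,0]
  ],
  "grip": [0,0,0,0,0]
}}

```text
time_s: 21.05
position: [0.5547, -0.277, -0.0062]
eef_rot: [0.094, 3.139, -0.001]
contact_force: [-0.1, 0.1, -0.3]
finger_gap: 0.445
```

{"method": "drive_tool", "body": {
  "delta_pos": [
    [0,0,0],
    [0,0,0],
    [0,0,0],
    [0,0,-0.04],
    [0,0,-0.1]
  ],
  "rotation": [
    [0,0,0],
    [0,0,0],
    [0,0,0],
    [0,0,0],
    [0,0,0]
  ],
  "grip": [0.8,0.8,0.8,0.8,0.8]
}}

```text
time_s: 21.68
position: [0.5529, -0.2762, 0.0923]
eef_rot: [-0.093, -3.136, -0.002]
contact_force: [2.4, -0.4, -0.5]
finger_gap: 0.798
```

```bash
python3 - <<'E'
from h import *
go(.359,-.317,33,.10)
E
```

```text
t 21.68 pos [ 0.5529 -0.2762  0.0923] cur x-yaw 176.6 grip 0.8 -> delta mm [191. -52.  -7.] rotz(tool) deg -36.4 q7 [ 0.31  0.52  0.1   1.71 -0.06  0.92  1.95]
```

{"method": "drive_tool", "body": {
  "delta_pos": [
    [0.04,-0.01,-0.03],
    [0.08,-0.02,-0.03],
    [0.12,-0.032,-0.03],
    [0.16,-0.043,-0.03],
    [0.191,-0.052,-0.03]
  ],
  "rotation": [
    [0,0,10],
    [0,0,20],
    [0,0,30],
    [0,0,40],
    [0,0,50]
  ],
  "grip": [1,1,1,1,1]
}}

```text
time_s: 22.3
position: [0.3588, -0.3177, 0.123]
eef_rot: [1.421, 2.801, 0.0]
contact_force: [0.1, 0.2, 0.2]
finger_gap: 1.003
```

{"method": "drive_tool", "body": {
  "delta_pos": [
    [0,0,0],
    [0,0,0],
    [0,0,0],
    [0,0,0],
    [0,0,0]
  ],
  "rotation": [
    [0,0,10],
    [0,0,20],
    [0,0,30],
    [0,0,40],
    [0,0,50]
  ],
  "grip": [1,1,1,1,1]
}}

```text
time_s: 22.92
position: [0.3606, -0.3174, 0.1229]
eef_rot: [2.471, 1.939, 0.0]
contact_force: [-0.1, 0.3, 0.4]
finger_gap: 0.998
```

{"method": "drive_tool", "body": {
  "delta_pos": [
    [0,0,0],
    [0,0,0],
    [0,0,0],
    [0,0,0],
    [0,0,0]
  ],
  "rotation": [
    [0,0,10],
    [0,0,20],
    [0,0,30],
    [0,0,40],
    [0,0,43]
  ],
  "grip": [1,1,1,1,1]
}}

```text
time_s: 23.55
position: [0.3607, -0.3173, 0.1229]
eef_rot: [3.009, 0.903, 0.0]
contact_force: [0.3, -0.7, 0.6]
finger_gap: 1.001
```

```bash
python3 - <<'E'
from h import *
go(.359,-.317,33,-.018)
im=get_image("wrist"); cv2.imwrite("pics/w11.png",im); s=read_state()
import json;json.dump([s["eef_rot"].tolist(),s["position"].tolist()],open("s11.json","w"))
E
```

```text
t 23.55 pos [ 0.3607 -0.3173  0.1229] cur x-yaw 33.4 grip 1.0 -> delta mm [ -1.  -1. 141.] rotz(tool) deg 0.4 q7 [ 0.04  0.33  0.73  2.05 -0.29  0.86 -0.05]
```

View pics/w11.png

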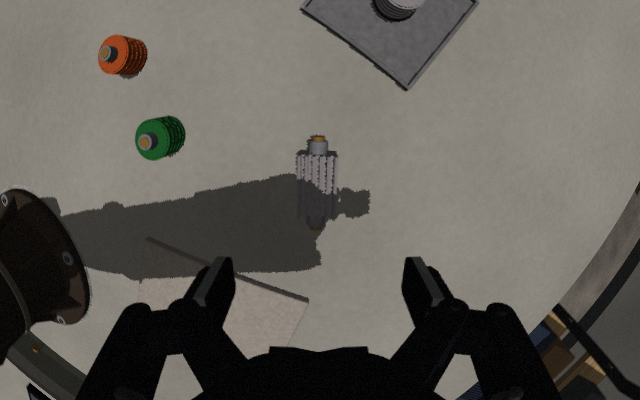

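{"method": "drive_tool", "body": {
  "delta_pos": [
    [0.001,0,0.04],
    [0.001,0,0.09],
    [0.001,0,0.125],
    [0.001,0,0.14],
    [0.001,0,0.141]
  ],
  "rotation": [
    [0,0,0],
    [0,0,0],
    [0,0,0],
    [0,0,0],
    [0,0,0]
  ],
  "grip": [1,1,1,1,1]
}}

```text
time_s: 24.22
position: [0.3612, -0.3169, -0.0184]
eef_rot: [-3.007, -0.908, 0.001]
contact_force: [0.6, -0.7, -0.3]
finger_gap: 1.002
```

{"method": "drive_tool", "body": {
  "delta_pos": [
    [0,0,0],
    [0,0,0],
    [0,0,0],
    [0,0,0],
    [0,0,0]
  ],
  "rotation": [
    [0,0,0],
    [0,0,0],
    [0,0,0],
    [0,0,0],
    [0,0,0]
  ],
  "grip": [0,0,0,0,0],
  "force": 45
}}

```text
time_s: 24.85
position: [0.3619, -0.3169, -0.0173]
eef_rot: [3.007, 0.907, 0.002]
contact_force: [-1.6, 1.9, 10.4]
finger_gap: 0.408
```

```bash
python3 - <<'E'
from h import *
go(.574,.219,-7.7,.1)
E
```

```text
t 24.85 pos [ 0.3619 -0.3169 -0.0173] cur x-yaw 33.6 grip 0.41 -> delta mm [ 473. -329. -117.] rotz(tool) deg 41.3 q7 [ 0.22  0.56  0.53  2.16 -0.54  0.55  0.17]
```

{"method": "drive_tool", "body": {
  "delta_pos": [
    [0,0,-0.06],
    [0,0,-0.117],
    [0.045,-0.031,-0.117],
    [0.09,-0.063,-0.117],
    [0.14,-0.097,-0.117]
  ],
  "rotation": [
    [0,0,0],
    [0,0,0],
    [0,0,5],
    [0,0,10],
    [0,0,15]
  ],
  "grip": [0,0,0,0,0]
}}

```text
time_s: 25.48
position: [0.4248, -0.1571, 0.0993]
eef_rot: [-3.101, -0.501, -0.002]
contact_force: [2.4, -1.3, -2.0]
finger_gap: 0.409
```

```bash
python3 - <<'E'
from h import *
go(.574,.219,-7.7,.1)
E
```

```text
t 25.48 pos [ 0.4248 -0.1571  0.0993] cur x-yaw 18.4 grip 0.41 -> delta mm [ 260. -310.   -0.] rotz(tool) deg 26.1 q7 [-0.4   0.34  0.81  2.14 -0.35  0.79 -0.62]
```

{"method": "drive_tool", "body": {
  "delta_pos": [
    [0.037,-0.044,0],
    [0.075,-0.089,0],
    [0.112,-0.134,0],
    [0.149,-0.179,0],
    [0.186,-0.223,0]
  ],
  "rotation": [
    [0,0,6],
    [0,0,12],
    [0,0,18],
    [0,0,24],
    [0,0,26]
  ],
  "grip": [0,0,0,0,0]
}}

```text
time_s: 26.1
position: [0.5298, 0.1144, 0.0991]
eef_rot: [-3.135, 0.205, -0.0]
contact_force: [1.7, -1.1, -1.3]
finger_gap: 0.412
```

```bash
python3 - <<'E'
from h import *
go(.574,.219,-7.7,.07)
E
```

```text
t 26.1 pos [0.5298 0.1144 0.0991] cur x-yaw -7.5 grip 0.41 -> delta mm [  30. -110.   29.] rotz(tool) deg 0.2 q7 [-0.93  0.52  0.89  1.94 -0.51  0.92 -1.49]
```

{"method": "drive_tool", "body": {
  "delta_pos": [
    [0.014,-0.05,0],
    [0.028,-0.1,0],
    [0.03,-0.11,0.02],
    [0.03,-0.11,0.029],
    [0.03,-0.11,0.029]
  ],
  "rotation": [
    [0,0,0],
    [0,0,0],
    [0,0,0],
    [0,0,0],
    [0,0,0]
  ],
  "grip": [0,0,0,0,0]
}}

```text
time_s: 26.72
position: [0.5725, 0.2151, 0.0692]
eef_rot: [3.133, -0.207, -0.003]
contact_force: [0.9, -0.4, -1.3]
finger_gap: 0.409
```

```bash
python3 - <<'E'
from h import *
go(.574,.219,-7.7,-.012)
im=get_image("wrist"); cv2.imwrite("pics/w12.png",im); s=read_state()
E
```

```text
t 26.73 pos [0.5725 0.2151 0.0692] cur x-yaw -7.5 grip 0.41 -> delta mm [ 1. -4. 81.] rotz(tool) deg 0.2 q7 [-0.98  0.66  0.83  1.79 -0.59  0.96 -1.6 ]
```

View pics/w12.png

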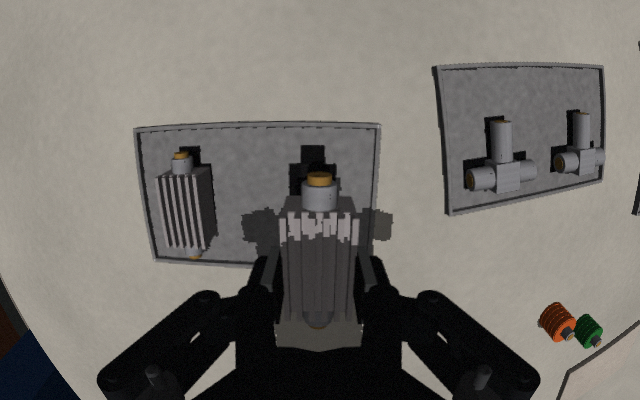

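{"method": "drive_tool", "body": {
  "delta_pos": [
    [0.001,-0.004,0.03],
    [0.001,-0.004,0.06],
    [0.001,-0.004,0.076],
    [0.001,-0.004,0.081],
    [0.001,-0.004,0.081]
  ],
  "rotation": [
    [0,0,0],
    [0,0,0],
    [0,0,0],
    [0,0,0],
    [0,0,0]
  ],
  "grip": [0,0,0,0,0]
}}

```text
time_s: 27.4
position: [0.5756, 0.2208, -0.0105]
eef_rot: [-3.135, 0.204, -0.001]
contact_force: [0.3, -0.0, -1.1]
finger_gap: 0.408
```

{"method": "drive_tool", "body": {
  "delta_pos": [
    [0,0,0],
    [0,0,0],
    [0,0,0],
    [0,0,-0.04],
    [0,0,-0.1]
  ],
  "rotation": [
    [0,0,0],
    [0,0,0],
    [0,0,0],
    [0,0,0],
    [0,0,0]
  ],
  "grip": [0.7,0.7,0.7,0.7,0.7]
}}

```text
time_s: 28.02
position: [0.5738, 0.2208, 0.0887]
eef_rot: [3.133, -0.203, -0.004]
contact_force: [0.7, 0.0, -0.2]
finger_gap: 0.7
```

{"method": "drive_tool", "body": {
  "delta_pos": [
    [-0.05,0,-0.05],
    [-0.1,0,-0.08],
    [-0.15,0,-0.08],
    [-0.2,0,-0.08],
    [-0.22,0,-0.08]
  ],
  "rotation": [
    [0,0,0],
    [0,0,0],
    [0,0,0],
    [0,0,0],
    [0,0,0]
  ],
  "grip": [0.7,0.7,0.7,0.7,0.7]
}}

```text
time_s: 28.65
position: [0.3539, 0.2499, 0.1685]
eef_rot: [-3.134, 0.199, 0.004]
contact_force: [-0.2, -0.1, 1.5]
finger_gap: 0.702
```

```bash
python3 - <<'E'
from h import *
print(read_state()["position"])
a=get_image("top")[70:320,150:480]
cv2.imwrite("pics/tf.png",cv2.resize(a,None,fx=2.4,fy=2.4,interpolation=cv2.INTER_CUBIC))
E
```

```text
[0.35385126 0.24986286 0.16847908]
```

View pics/tf.png

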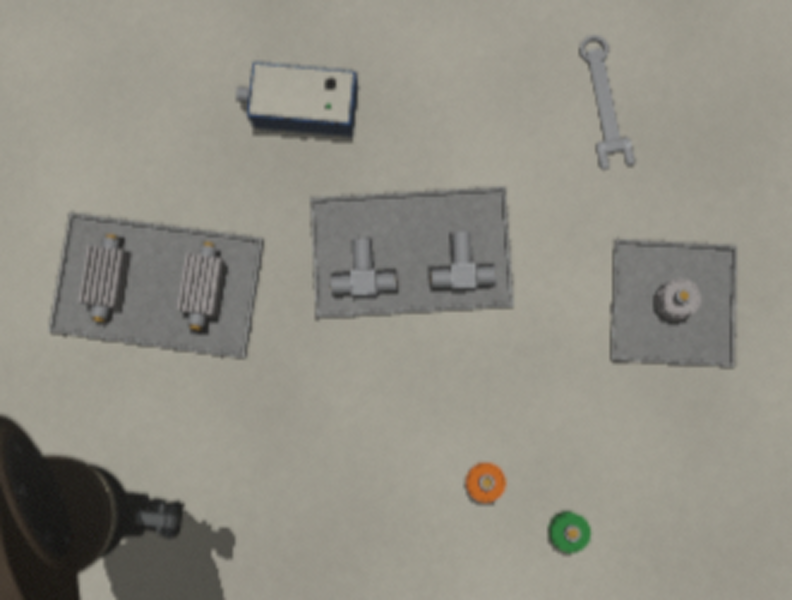

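All five pieces cover their outlines, and the bystanders look unmoved. One numeric check, then hand in.

```bash
python3 - <<'E'
from h import *
off=lambda P:np.array(P)/2.4+[150,70]-0.3
f=lambda P,z:ray_plane("top",off(P),z).mean(0).round(4)
print("attL vs .588,.322",f([(111,238),(99,320)],.021),"attR vs .574,.219",f([(208,246),(197,327)],.021))
print("teeblk vs .580,.051 / .584,-.053",f([(364,282)],.018),f([(463,276)],.018))
print("load vs .5555,-.277",f([(684,296)],.055))
close_job()
E
```

```text
attL vs .588,.322 [0.5857 0.3213] attR vs .574,.219 [0.5764 0.219 ]
teeblk vs .580,.051 / .584,-.053 [0.5792 0.0499] [ 0.5842 -0.0543]
load vs .5555,-.277 [ 0.5547 -0.2775]
the job is handed in; nothing more can be done
```

The job is handed in: both attenuators, both T adapters and the grey dummy load are each on their own outline. It finished at about 29 s of the 120 s limit.

**Last checks:** the final top picture puts every piece within about 3 mm of its outline, with the T stems pointing the right way and the dummy load standing upright. In that picture the signal source, the spanner and the orange and green look-alikes have not moved. The gripper was open and clear of everything. That picture cannot show height directly, so I judged "flat on the floor" from how low each piece was released.

**What went wrong or disagreed:**
- **First move:** I gave the shifts in millimetres instead of metres. The per-row limit kept the move safe.
- **First grasp:** it closed on nothing, because the finger tips end about 34 mm short of the stated TCP. I went correspondingly lower for every grasp after that, as far as −0.035 m in reported z, with no table contact.
- **First T adapter:** the first grip was too high on the stem, so I re-gripped it 5 mm lower.
- **Cameras:** the wrist and top views differed by up to about 12 mm in places. I checked each piece over its outline before lowering it.

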